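# Make a coffee: drip drawer home, cup under the spout, brew

### The job

Get the capsule coffee machine going: first push its open drip drawer smoothly, without slamming it, all the way home until it clicks in. Then set the yellow cup down gently, upright on the drip grid under the spout, and only after that press the steel brew plunger on top of the machine down to its stop and let it come back up. Leave the other things on the counter where they are and do not tip the cup.

Things in the scene. Friction and masses are not known exactly. Their poses are not given: they have to be found in the camera images.
- machine: Cream capsule coffee machine fixed to the counter, 300 deep x 130 wide x 275 high. Origin: centre of its footprint at counter height; its front faces its own -x. Tower from x = +5 to +100 mm, clear tank behind. The head overhangs the drip drawer forward to x = -100 mm; underside 201 mm, top 275 mm above the counter; on top a closed steel lever at x = +5 to +80 mm, to 290 mm high.
- tray (a joint): Sliding drip drawer, m pulled out: 0 = fully home, 0.085 = end; pushing along the machine's +x closes it. Friction about 2 N; from 14 mm out a spring roller catch resists (about 8 N in all, short peaks to 20 N if hit fast), gives way at about 3 mm, then draws the drawer against a hard stop at 0 and keeps it there.
- tray_front (a point): Centre of the flat front face of the drip drawer (cream panel, 116 wide x 41 high, 9 to 50 mm above the counter); moves with the drawer, axes as the machine's. When home it lies 150 mm in front of the machine's origin; the drawer reaches 150 mm back from this face.
- grid (a point): Point on top of the drawer's flat steel slatted drip grid, 50 mm above the counter, where the cup is to stand; moves with the drawer and is straight below the spout when the drawer is home. The grid is flush with the top of the front panel, 104 mm wide, and runs from 62 mm in front of this point to 75 mm behind it.
- spout (a point): Mouth of the coffee spout, a dark nozzle 20 mm across under the head, 175 mm above the counter, 80 mm in front of the machine's origin and 20 mm behind the head's front edge. It points down; 125 mm clear above the drip grid.
- cup: Yellow ceramic cup without handle, loose on the counter, 72 high, 62 across at the rim tapering to 50 at the foot, wall 4, about 0.18 kg. Origin: centre of its underside; z is its upright axis. Right-hand side of the counter.
- brew (a joint): Travel of the brew plunger, m pressed: 0 = up, 0.008 = stop. A spring returns it; 2 N starts it, 7 N holds it at the stop.
- brew_top (a point): Centre of the top of the brew plunger, a round steel head 34 across standing 12 mm proud of a dark collar 50 across on top of the machine's head, 55 mm in front of the machine's origin, 299 mm above the counter. It is pressed straight down.
- pod_dish: White dish, 96 across, 32 high, with three coloured coffee capsules; origin centre of underside. Leave alone. It and the cup may stand either way round.
- sugar: White canister with wooden lid and knob, 90 across, 126 high; origin centre of underside. Leave alone.
- tea: White canister with wooden lid, 90 across, 110 high; origin centre of underside. Leave alone.
- cup_stack: Two white cups stacked on three saucers, 132 across, 112 high; origin centre of underside. Leave alone.
- clock: Black twin-bell alarm clock, 90 wide, 40 deep, 132 high; origin centre of underside. Leave alone.
- jug: Small steel milk jug with a handle, 68 across, 85 high, beside the machine's tower; origin centre of underside. Leave alone.
- spoon: Steel teaspoon lying on the counter, 140 long, under 15 high; origin at its middle. Leave alone.
There are look-alikes about, which are no part of the job. Leave any blue, purple or red look-alike of the cup alone.

How it is judged:
By the outcome, as a careful person would: the job done as asked, in the order asked, and still so for the second after the job is handed in, with the robot touching nothing.
It also fails if it takes over 72 s, if anything falls off the work surface, if the arm or the gripper's body presses on something with over 40 N, if the wrist force passes 120 N, or if a joint passes its speed limit or range.

### The arm

A 6-joint arm with a two-finger parallel gripper is mounted at the origin on the work surface. World frame = base frame: x ahead of the robot, y to its left, z up, the work surface at z = 0. Lengths are in m, angles in rad, forces in N, time in s.
With the tool pointing down it reaches from about 0.275 to 0.825 m from the base axis. Payload 4.9 kg.
Tool frame: the origin (TCP) lies midway between the tips of the shut fingers; the grasp point (between the pads) lies 19 mm behind it (grip_point_offset is the distance from the TCP to the grasp point, in m); z points along the fingers, x is the direction in which the jaws open and shut, and the axes are right-handed (so a half turn about z gives the same grasp; the last joint's range is limited). The gripper opens to 85 mm and grips with 20 to 120 N. Pads are 22 mm wide; open, the fingers measure 114 mm over their backs; the gripper's body (76 mm by 85 mm) begins 54 mm behind the grasp point. The pads swing forward as they close: fully open they stand 13 mm farther back than shut.
Start: joints at [-1.334, 0.326, -0.193, 1.052, 0, 1.437], TCP at [0.199, -0.513, 0.231] pointing down, gripper open.
Joint ranges: [-2.65, 2.65], [-0.97, 1.79], [-1.3, 1.35], [-1.93, 2.1], [-1.47, 1.37], [-3.14, 3.14]. Speed limits (rad/s): [2.57, 2.57, 3.14, 3.14, 3.14, 3.14].

### API

Orientations are given as a rotation vector (axis times angle).
In Python, from cell import * gives the robot as it stands. Calls block until the motion is done:
- movep(position, orientation): joint-space move of the TCP to a pose.
- move_l(position, velocity=0.15, rot=None, until_force=None): straight line of the TCP; rot=None keeps the orientation; velocity is the mean speed in m/s. With until_force (N) it stops when the force on the tool has changed by that much, and returns True; else False.
- set_joints(angles): joint-space move.
- let_go() and grab(newtons=None): open the fingers fully, or close them until they stop; newtons is the grip in N (None keeps the last).
- sleep(seconds).
- ik(position, orientation): joint angles nearest the present ones, or None.
- get_state(): the state.
- grab_frame(name): name is "side" or "top"; returns a dict with "img" (384x512x3 uint8, red, green, blue), "fx", "fy", "cx", "cy" (pixels), "k1" (the pictures are not rectified: a ray, as slopes to the right and down, at radius r is drawn at 1 + k1 r^2 times it, then the intrinsics apply), "cam_to_world" (4x4, takes a point from camera to world coordinates). Camera axes: x right, y down, z forward; pixel columns grow to the right and rows downward; lengths in m; the calibration is good to about 2 mm. A picture is of the moment at which its call begins. There is no depth.
A pose or a line that the arm cannot do raises MotionError and nothing moves.
- sign_off(): hands the job in, once; it reports no verdict.
Trained networks look in the newest picture that a camera, given by its name, has taken for a name from the list of things; names that differ only in an ending like _2 or _b are one class to them, and where a whole thing is asked for, a point or a joint stands for the part that bears it (a point fixed in the world has none). Each returns a list of dicts, best first, with "score" (0 to 1); they miss things now and then, are a little off and sometimes report something else, mostly with a low value. They report only what shows in the picture. A call takes as long as a camera call. They do not tell look-alikes from the thing itself.
- spot_in(camera, name): "centre" ([column, row] in pixels, amid what is visible of it).
- silhouettes(camera, name): "mask" (384x512 bool, what is visible of it) and "centre" ([column, row] in pixels, amid what is visible of it).
- tip_of(camera, name): "centre" ([column, row] in pixels: a listed point, or the origin of a listed thing).
The state is a dict: "clock": time; "q": joint angles; "joint_velocities": joint speeds; "tau": joint torques, N m; "position": TCP position; "eef_rot": TCP orientation; "contact_force": force on the tool from outside, world axes, zero at the start; "wrist_torque": the same for the moment, N m; "finger_gap": opening from 0.0 (shut) to 1.0 (fully open).
Only numpy, scipy, OpenCV 4.12 (cv2) and the standard library are available. Lean on these libraries where they do the work, as an engineer would, in place of code of your own. Each camera call takes 0.05 s, during which the arm holds its last target. There are 200 camera calls.

## Working session

There is one attempt and no reset: what is moved stays moved. The work goes in short steps, each a Python script; the robot and the scene stay as the last script left them, time stands still between calls to the robot, and variables do not carry over. Pictures are saved under pics/ and viewed, about 8 in all and at most 12, crops included, and the job is handed in when it is done.

```bash
mkdir -p pics; ls
cat > h.py <<'E'
from cell import *
import numpy as np, cv2
from scipy.spatial.transform import Rotation as R
def ray(f,p):
    K=np.array([[f['fx'],0,f['cx']],[0,f['fy'],f['cy']],[0,0,1]])
    u=cv2.undistortPoints(np.array([[p]],float),K,np.array([f['k1'],0,0,0,0.]))[0,0]
    T=np.array(f['cam_to_world']); d=T[:3,:3]@np.array([u[0],u[1],1]); return T[:3,3],d
def at_z(f,p,z):
    o,d=ray(f,p); return o+d*(z-o[2])/d[2]
def proj(f,X):
    T=np.linalg.inv(np.array(f['cam_to_world'])); c=T[:3,:3]@np.array(X)+T[:3,3]
    s=c[:2]/c[2]; s=s*(1+f['k1']*(s@s)); return np.array([f['fx']*s[0]+f['cx'],f['fy']*s[1]+f['cy']])
def tri(a,b):
    A=np.zeros((3,3));y=np.zeros(3)
    for o,d in (a,b):
        d=d/np.linalg.norm(d);P=np.eye(3)-np.outer(d,d);A+=P;y+=P@o
    return np.linalg.solve(A,y)
def save(f,n): cv2.imwrite('pics/'+n,f['img'][:,:,::-1])
E
python3 - <<'E'
from h import *
np.set_printoptions(precision=3,suppress=True)
F={c:grab_frame(c) for c in('top','side')}
for c in F: save(F[c],c+'0.png'); print(c,np.array(F[c]['cam_to_world'])[:3,3],F[c]['fx'],F[c]['k1'])
for n in ('tray_front','grid','spout','brew_top','machine','cup'):
    for c in F:
        print(n,c,[(np.round(d['centre'],1).tolist(),round(d['score'],2)) for d in tip_of(c,n)][:4])
    a,b=[tip_of(c,n) for c in F]
    if a and b: print('   tri',tri(ray(F['top'],a[0]['centre']),ray(F['side'],b[0]['centre'])))
i=np.vstack([F['top']['img'],F['side']['img']])
print(get_state()['eef_rot'],get_state()['clock'],grip_point_offset if 'grip_point_offset' in globals() else '')
E
```

```text
pics
top [ 0.437 -0.095  1.123] 373.7989970605214 0.0150419764364451
side [ 0.47  -0.741  0.871] 377.40818958123725 -0.08894583307372778
tray_front top [([222.6, 211.6], 0.66), ([176.9, 131.5], 0.34)]
tray_front side [([232.0, 192.1], 0.61)]
   tri [0.506 0.043 0.041]
grid top [([199.8, 198.6], 0.67)]
grid side [([246.2, 175.6], 0.83)]
   tri [0.55  0.109 0.041]
spout top [([165.8, 181.4], 0.83)]
spout side [([254.7, 129.5], 0.67), ([340.0, 269.3], 0.21)]
   tri [0.584 0.172 0.171]
brew_top top [([145.4, 166.2], 0.5)]
brew_top side [([231.1, 194.7], 0.73), ([257.0, 93.4], 0.52)]
   tri [ 0.603  0.325 -0.221]
machine top [([160.8, 169.0], 0.88)]
machine side [([261.8, 156.1], 0.62)]
   tri [0.632 0.232 0.012]
cup top [([275.2, 214.7], 0.94), ([267.4, 185.2], 0.92), ([304.7, 174.1], 0.87), ([238.9, 253.7], 0.82)]
cup side [([275.6, 264.2], 0.78), ([233.2, 245.5], 0.73), ([197.4, 214.4], 0.72), ([265.7, 234.8], 0.56)]
   tri [ 0.56  -0.12  -0.112]
[-2.593  1.774  0.   ] 1.3 0.0187
```

View pics/top0.png

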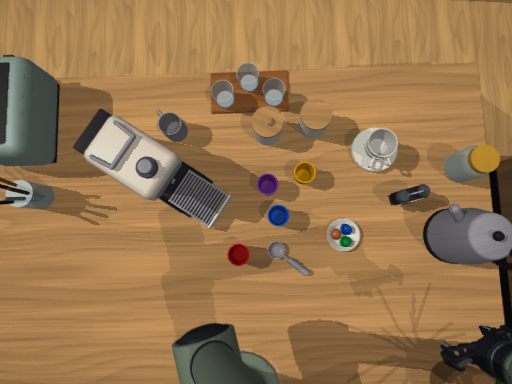

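View pics/side0.png

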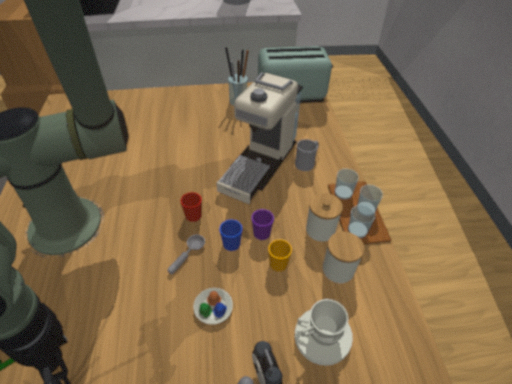

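Yellow cup candidates in the top picture: red (238,254), blue (278,215), purple (267,185) and yellow (305,173). The wooden lids at (267,125) and (316,115) are a similar colour. I choose the yellow one, at (305,173) top and (280,256) side. Next I fit the machine pose and locate the cup.

```bash
cat > fit.py <<'E'
from h import *
from scipy.optimize import least_squares
def yellow(f):
    hsv=cv2.cvtColor(f['img'],cv2.COLOR_RGB2HSV)
    return cv2.inRange(hsv,(17,175,90),(30,255,255))
E
cat > r.py <<'E'
from fit import *
np.set_printoptions(precision=4,suppress=True)
F={c:grab_frame(c) for c in('top','side')}
obs=[]
L={'spout':(-.08,0,.175,0),'brew_top':(-.055,0,.299,0),'grid':(-.08,0,.05,1),'tray_front':(-.15,0,.0295,1)}
exp=dict(x=.632,y=.24,a=1.03,t=.075)
def pt(n,p):
    l=L[n];u=l[0]-l[3]*p[3];return np.array([p[0]+np.cos(p[2])*u,p[1]+np.sin(p[2])*u,l[2]])
p0=np.array([.625,.24,1.03,.075])
for n in L:
    for c in F:
        ds=tip_of(c,n)
        if ds:
            e=proj(F[c],pt(n,p0)); d=min(ds,key=lambda d:np.hypot(*(np.array(d['centre'])-e)))
            if np.hypot(*(np.array(d['centre'])-e))<20: obs.append((n,c,np.array(d['centre'])))
r=lambda p:np.concatenate([proj(F[c],pt(n,p))-o for n,c,o in obs])
s=least_squares(r,p0,loss='soft_l1'); p=s.x
print('machine',p,np.degrees(p[2]));
for (n,c,o),e in zip(obs,r(p).reshape(-1,2)): print(n,c,o,e)
# cup
for c in F:
    m=yellow(F[c]); k,lab,st,ce=cv2.connectedComponentsWithStats(m); print(c,[(st[i].tolist(),ce[i]) for i in range(1,k) if st[i,4]>40])
# cup by silhouettes mask
M={}
for c,e in (('top',(304,173)),('side',(280,256))):
    d=min(silhouettes(c,'cup'),key=lambda d:np.hypot(*(np.array(d['centre'])-e)));M[c]=d['mask'];ys,xs=np.nonzero(d['mask']);print(c,d['score'],d['centre'],xs.min(),xs.max(),ys.min(),ys.max())
th=np.linspace(0,2*np.pi,60)
def ext(c,q):
    P=np.array([proj(F[c],(q[0]+rr*np.cos(t),q[1]+rr*np.sin(t),z)) for rr,z in((.031,.072),(.025,0)) for t in th])
    return np.r_[P.min(0),P.max(0)]
def res(q):
    o=[]
    for c in F:
        ys,xs=np.nonzero(M[c]);o.append(ext(c,q)-np.array([xs.min(),ys.min(),xs.max()+1,ys.max()+1])+.5)
    return np.concatenate(o)
s=least_squares(res,at_z(F['top'],(304,173),.05)[:2]);print('cup',s.x,s.fun)
for n in ('pod_dish','sugar','tea','spoon'):
    print(n,[at_z(F['top'],d['centre'],.0)[:2] for d in tip_of('top',n)][:2])
print('others',[at_z(F['top'],q,.07)[:2] for q in((267,185),(278,215),(238,254))])
np.save('mp.npy',np.r_[p,s.x])
a=cv2.resize(F['top']['img'][140:240,220:350],None,fx=4,fy=4,interpolation=cv2.INTER_CUBIC)
b=F['side']['img'].copy()
for q in [pt(n,p) for n in L]+[np.r_[s.x,0],np.r_[s.x,.072]]:
    cv2.circle(b,tuple(int(v) for v in np.round(proj(F['side'],q))),1,(255,0,255),-1)
b=cv2.resize(b[60:290,180:320],None,fx=400/230,fy=400/230)
cv2.imwrite('pics/crop1.png',np.hstack([a,b])[:,:,::-1])
E
python3 r.py
```

```text
machine [0.6289 0.2323 0.9896 0.0737] 56.69709372846305
spout top [165.9 181.7] [ 2.194  -2.0834]
spout side [256.3 128.1] [-1.8341  1.9597]
brew_top top [145.9 165. ] [-2.0871  0.8348]
brew_top side [258.1  91.2] [ 0.8912 -0.9544]
grid top [198.1 200.6] [ 2.9567 -1.4806]
grid side [246.5 175.4] [-3.1338 -0.4436]
tray_front top [225.1 212.4] [-2.7642 -0.151 ]
tray_front side [232.8 193.5] [-0.1045  0.4878]
top [([469, 145, 31, 28, 684], array([483.8845, 158.5994])), ([294, 161, 22, 23, 391], array([304.2404, 172.2788]))]
side [([268, 239, 24, 33, 603], array([279.0166, 254.2106]))]
top 0.61 [265.9, 183.3] 255 277 174 194
side 0.59 [274.2, 253.2] 268 291 239 271
cup [ 0.5993 -0.133 ] [ 17.1589  -7.5204  16.0051  -5.9407  -6.8292 -18.4549  -7.5845 -19.2028]
pod_dish [array([0.5064, 0.0456]), array([ 0.439 , -0.3157])]
sugar [array([ 0.7611, -0.0908])]
tea [array([ 0.7793, -0.2353])]
spoon [array([ 0.3709, -0.1409])]
others [array([ 0.5772, -0.0881]), array([ 0.4913, -0.1166]), array([ 0.3862, -0.002 ])]
```

View pics/crop1.png

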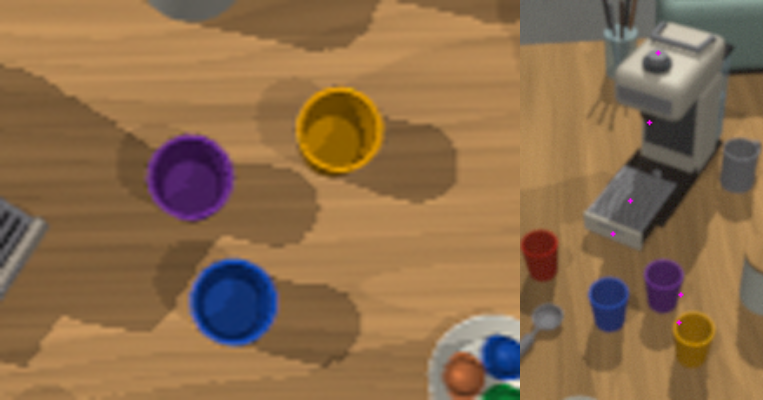

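The crop confirms the yellow cup, which is the rightmost one at top (304,173). The network matched purple in the top view, so I'll use the colour boxes for the cup. For the machine yaw I'll read corners from an enlarged crop.

Run:
```python
import cv2,numpy as np
a=cv2.imread('pics/top0.png')[100:240,70:240]; b=cv2.imread('pics/side0.png')[60:210,205:325]
a=cv2.resize(a,None,fx=4,fy=4,interpolation=cv2.INTER_CUBIC) 
for k in range(0,170,10): cv2.line(a,(k*4,0),(k*4,6 if k%50 else 14),(0,0,255),1)
for k in range(0,140,10): cv2.line(a,(0,k*4),(6 if k%50 else 14,k*4),(0,0,255),1)
cv2.imwrite('pics/crop2.png',a)
b=cv2.resize(b,None,fx=4,fy=4,interpolation=cv2.INTER_CUBIC); cv2.imwrite('pics/crop3.png',b)
```

```text
(no output)
```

View pics/crop2.png

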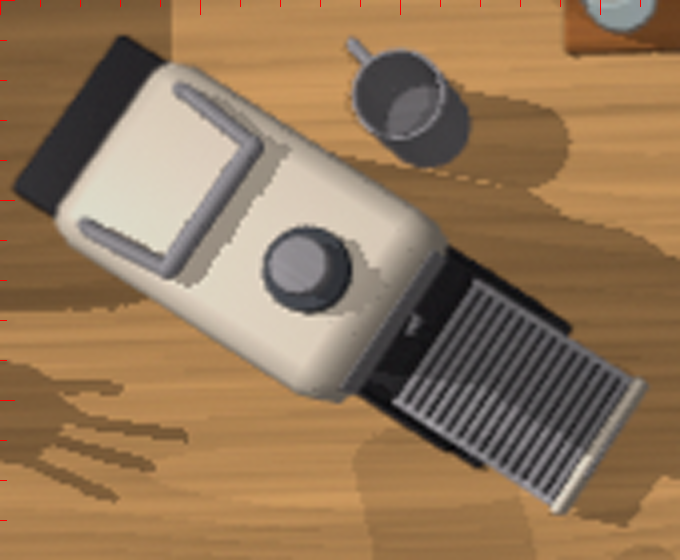

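View pics/crop3.png

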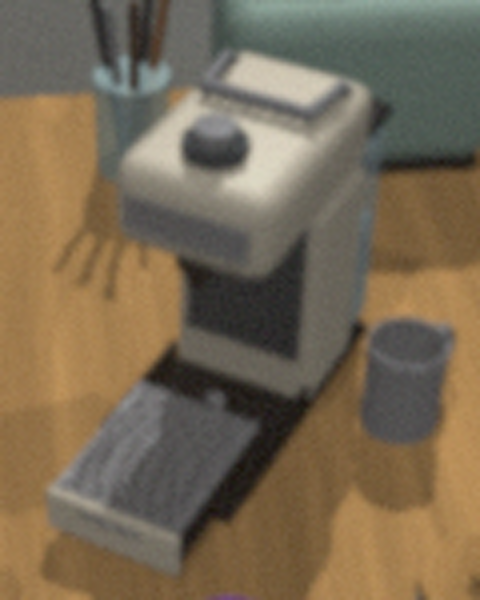

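Readings: drawer panel outer corners are at crop2 (645,382) and (560,513), rear grid corners at (475,280) and (393,402), plunger top at (298,264). I'll fit with these plus the side view, then check reachability.

```bash
cat > r2.py <<'E'
from fit import *
np.set_printoptions(precision=4,suppress=True)
F={c:grab_frame(c) for c in('top','side')}
T=lambda x,y:((x+.5)/4-.5+70,(y+.5)/4-.5+100)
S=lambda x,y:((x+.5)/4-.5+205,(y+.5)/4-.5+60)
# machine x,y,z, moves with drawer
O=[('top',T(645,382),(-.15,-.058,.05,1)),('top',T(560,513),(-.15,.058,.05,1)),
('top',T(475,280),(-.005,-.052,.05,1)),('top',T(393,402),(-.005,.052,.05,1)),('top',T(298,264),(-.055,0,.299,0)),
('side',S(48,490),(-.15,.058,.05,1)),('side',S(183,543),(-.15,-.058,.05,1)),('side',S(150,385),(-.005,.052,.05,1)),('side',S(258,425),(-.005,-.052,.05,1)),('side',S(217,130),(-.055,0,.299,0)),
('top',(165.8,181.5),(-.08,0,.175,0)),('side',(255.5,129),(-.08,0,.175,0))]
def W(l,p):
    u=l[0]-l[3]*p[3];c,s=np.cos(p[2]),np.sin(p[2]);return np.array([p[0]+c*u-s*l[1],p[1]+s*u+c*l[1],l[2]])
r=lambda p:np.concatenate([proj(F[c],W(l,p))-o for c,o,l in O])
s=least_squares(r,[.629,.232,.99,.074],loss='soft_l1');p=s.x
print('machine',p,np.degrees(p[2]));print(r(p).reshape(-1,2))
th=np.linspace(0,2*np.pi,60)
B={'top':(294,161,316,184),'side':(268,239,292,272)}
def res(q):
    o=[]
    for c in F:
        P=np.array([proj(F[c],(q[0]+rr*np.cos(t),q[1]+rr*np.sin(t),z)) for rr,z in((.031,.072),(.025,0)) for t in th])
        o.append(np.r_[P.min(0),P.max(0)]+.5-B[c])
    return np.concatenate(o)
s=least_squares(res,at_z(F['top'],(304,173),.05)[:2]);print('cup',s.x,s.fun)
np.save('mp.npy',np.r_[p,s.x])
# orientations
def rot(head,tilt):  # tilt below horizontal, jaws horizontal
    h=np.array([np.cos(head),np.sin(head),0]);z=np.cos(tilt)*h-np.sin(tilt)*np.array([0,0,1.]);x=np.array([-h[1],h[0],0])
    return R.from_matrix(np.c_[x,np.cross(z,x),z])
for tilt in (25,35,45):
  for hd in (-40,-20,-10,0,10,20,30,40,57,70):
    o=[]
    for base in ('pick','place','push'):
      if base=='pick': g=np.r_[s.x,.04]
      elif base=='place': g=np.r_[W((-.08,0,0,0),p)[:2],.09]
      else: g=np.r_[W((-.15,0,0,0),p)[:2],.03-.019*np.sin(np.radians(-tilt))]
      for f in (0,1):
        rr=rot(np.radians(hd),np.radians(tilt))*R.from_euler('z',180*f,degrees=True)
        tcp=g+.019*rr.as_matrix()[:,2]
        q=ik(tcp,rr.as_rotvec()); o.append(base+str(f)+('Y' if q is not None else '-'))
    print(tilt,hd,*o)
E
python3 r2.py
```

```text
machine [0.6299 0.2321 0.9836 0.0704] 56.35544587488118
[[ 0.2404 -0.8732]
 [-0.352   0.5692]
 [-0.0592  0.2468]
 [ 0.6943 -0.1694]
 [-0.3139 -0.107 ]
 [-0.1576  0.0261]
 [-0.3129 -0.323 ]
 [-1.3805 -0.7243]
 [ 0.0967 -0.7647]
 [ 0.3696 -1.8945]
 [ 2.2583 -2.1128]
 [-0.84    1.0286]]
cup [ 0.6105 -0.1956] [ 0.073   0.9315 -0.0376  0.7735  0.6138 -0.2647  0.8523 -0.0227]
25 -40 pick0Y pick1Y place0Y place1Y push0Y push1Y
25 -20 pick0Y pick1Y place0Y place1Y push0Y push1Y
25 -10 pick0Y pick1Y place0Y place1Y push0Y push1Y
25 0 pick0Y pick1Y place0Y place1Y push0- push1-
25 10 pick0Y pick1Y place0Y place1Y push0- push1-
25 20 pick0Y pick1Y place0Y place1Y push0- push1-
25 30 pick0Y pick1Y place0Y place1Y push0Y push1Y
25 40 pick0Y pick1Y place0Y place1Y push0Y push1Y
25 57 pick0Y pick1Y place0Y place1Y push0Y push1Y
25 70 pick0Y pick1Y place0Y place1Y push0Y push1Y
35 -40 pick0Y pick1Y place0Y place1Y push0Y push1Y
35 -20 pick0Y pick1Y place0Y place1Y push0Y push1Y
35 -10 pick0Y pick1Y place0Y place1Y push0Y push1Y
35 0 pick0Y pick1Y place0Y place1Y push0- push1-
35 10 pick0Y pick1Y place0Y place1Y push0- push1-
35 20 pick0Y pick1Y place0Y place1Y push0- push1-
35 30 pick0Y pick1Y place0Y place1Y push0Y push1Y
35 40 pick0Y pick1Y place0Y place1Y push0Y push1Y
35 57 pick0Y pick1Y place0Y place1Y push0Y push1Y
35 70 pick0Y pick1Y place0Y place1Y push0Y push1Y
45 -40 pick0Y pick1Y place0Y place1Y push0Y push1Y
45 -20 pick0Y pick1Y place0Y place1Y push0Y push1Y
45 -10 pick0Y pick1Y place0Y place1Y push0Y push1Y
45 0 pick0Y pick1Y place0Y place1Y push0Y push1Y
45 10 pick0Y pick1Y place0Y place1Y push0Y push1Y
45 20 pick0Y pick1Y place0Y place1Y push0Y push1Y
45 30 pick0Y pick1Y place0Y place1Y push0Y push1Y
45 40 pick0Y pick1Y place0Y place1Y push0Y push1Y
45 57 pick0Y pick1Y place0Y place1Y push0Y push1Y
45 70 pick0Y pick1Y place0Y place1Y push0Y push1Y
```

```bash
cat >> h.py <<'E'
from math import radians as rad
def rot(head,tilt):
    h=np.array([np.cos(head),np.sin(head),0]);z=np.cos(tilt)*h-np.sin(tilt)*np.array([0,0,1.]);x=np.array([-h[1],h[0],0])
    return R.from_matrix(np.c_[x,np.cross(z,x),z])
try: mx,my,ma,mt,cx,cy=np.load('mp.npy')
except Exception: pass
def M(x,y,z): return np.array([mx+np.cos(ma)*x-np.sin(ma)*y,my+np.sin(ma)*x+np.cos(ma)*y,z])
def best(pos,rs):  # choose of the half-turn pair the one with joint 6 nearer
    q0=np.array(get_state()['q']);c=[]
    for f in (0,180):
        r=rs*R.from_euler('z',f,degrees=True);q=ik(pos,r.as_rotvec())
        if q is not None:c.append((np.abs(np.array(q)-q0).max(),r.as_rotvec()))
    return min(c,key=lambda t:t[0])[1]
def st():
    s=get_state();print('t %.1f'%s['clock'],'p',np.round(s['position'],4),'f',np.round(s['contact_force'],1),'gap %.3f'%s['finger_gap'],'q',np.round(s['q'],2))
E
python3 - <<'E'
from h import *
grab(30)
rs=rot(ma,rad(55)); a=M(-.15-mt-.05,0,.23); rv=best(a,rs)
s=get_state(); move_l([s['position'][0],s['position'][1],.33],.25); st()
movep(a,rv); st()
move_l(M(-.15-mt-.03,0,.025),.15); st()
print(move_l(M(-.15-.018-.009,0,.025),.045,until_force=12)); st()
print(move_l(M(-.15+.004,0,.025),.02,until_force=16)); st()
save(grab_frame('side'),'side1.png');save(grab_frame('top'),'top1.png')
a=cv2.imread('pics/top1.png')[100:240,70:240]; b=cv2.imread('pics/side1.png')[60:210,205:325]
cv2.imwrite('pics/c4.png',cv2.resize(np.hstack([a,np.vstack([b[:140]])]),None,fx=2.7,fy=2.7,interpolation=cv2.INTER_CUBIC))
E
```

```text
t 3.5 p [ 0.1994 -0.5129  0.3305] f [ 0.2 -0.7 -0.6] gap -0.005 q [-1.33  0.28 -0.    1.29 -0.    1.44]
t 5.6 p [0.4805 0.0062 0.2303] f [-0.2 -0.3  0. ] gap 0.003 q [-0.53  0.11 -0.63  0.79  0.61  1.64]
t 7.2 p [0.4916 0.0234 0.0255] f [ 0.7 -0.4  0.5] gap -0.003 q [-0.48  0.47 -0.86  0.17  0.61  1.7 ]
False
t 8.9 p [0.5314 0.085  0.025 ] f [ 0.5 -0.5 -0.3] gap 0.001 q [-0.31  0.49 -0.82  0.07  0.58  1.91]
True
t 9.6 p [0.5354 0.0909 0.0243] f [ 0.1 -0.7 -0.3] gap 0.000 q [-0.29  0.49 -0.82  0.06  0.58  1.93]
```

View pics/c4.png

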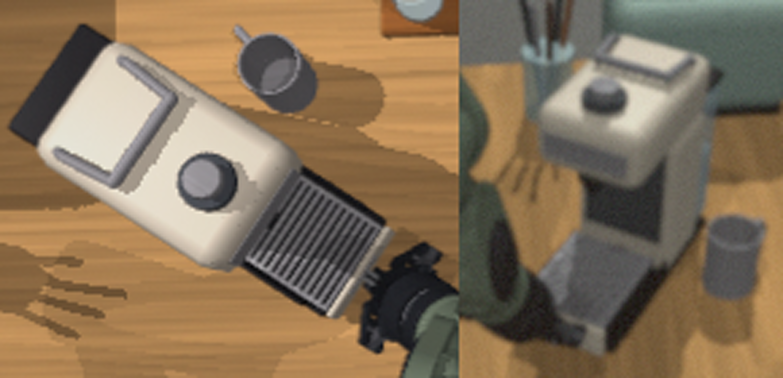

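The picture shows the drawer mostly in, with the fingertips on the panel. The move stopped at the start of the catch on a brief force peak, so I'll continue slowly with a higher threshold.

Run:
```python
from h import *
print(move_l(M(-.15+.004,0,.025),.012,until_force=26)); st()
s=get_state()['position'];print('mach x',(s-np.array([mx,my,0]))@[np.cos(ma),np.sin(ma),0] )
save(grab_frame('side'),'side2.png');save(grab_frame('top'),'top2.png')
a=cv2.imread('pics/top2.png')[100:240,70:240]; b=cv2.imread('pics/side2.png')[60:210,205:325]
cv2.imwrite('pics/c5.png',cv2.resize(np.hstack([a,np.vstack([b[:140]])]),None,fx=2.7,fy=2.7,interpolation=cv2.INTER_CUBIC))
```

```text
True
t 11.0 p [0.5419 0.1016 0.0232] f [-2.1 -2.7  2.6] gap 0.000 q [-0.26  0.5  -0.81  0.05  0.56  1.97]
mach x -0.15737979325069545
```

View pics/c5.png

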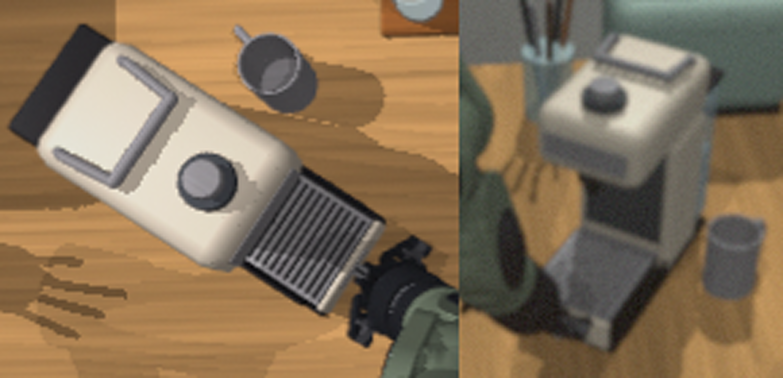

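Run:
```python
from h import *
def mxx(): s=get_state()['position'];return (s-np.array([mx,my,0]))@[np.cos(ma),np.sin(ma),0]
print(move_l(M(-.15+.004,0,.023),.01,until_force=22)); st();print(mxx())
move_l(M(-.15-.06,0,.05),.15)
move_l(M(-.15-.15,0,.22),.25); st()
f=grab_frame('top'); save(f,'top3.png')
print([ (d['centre'],d['score']) for d in tip_of('top','tray_front')],proj(f,M(-.15,0,.0295)))
a=f['img'][100:240,70:240,::-1]
a=cv2.resize(a,None,fx=4,fy=4,interpolation=cv2.INTER_CUBIC)
for t,col in ((0,(0,0,255)),(.003,(0,255,0)),(.010,(255,0,0))):
    P=[tuple(int(v) for v in (proj(f,M(-.15-t,y,.05))-[70,100]+.5)*4-.5) for y in (-.058,.058)]
    d=np.array(P[1])-P[0]
    cv2.line(a,P[0],tuple(int(v) for v in P[0]-d*.25),col,1);cv2.line(a,P[1],tuple(int(v) for v in P[1]+d*.25),col,1)
cv2.imwrite('pics/c6.png',a)
```

```text
True
t 11.6 p [0.5419 0.1015 0.0224] f [-0.4 -2.6  2.7] gap -0.004 q [-0.25  0.5  -0.81  0.05  0.56  1.98]
-0.15742736935651958
t 13.0 p [ 0.4633 -0.0169  0.219 ] f [ 0.7 -0.8  0.4] gap -0.002 q [-0.59  0.12 -0.65  0.81  0.6   1.58]
[([198.6, 199.7], 0.89)] [201.18188461 199.03267165]
```

View pics/c6.png

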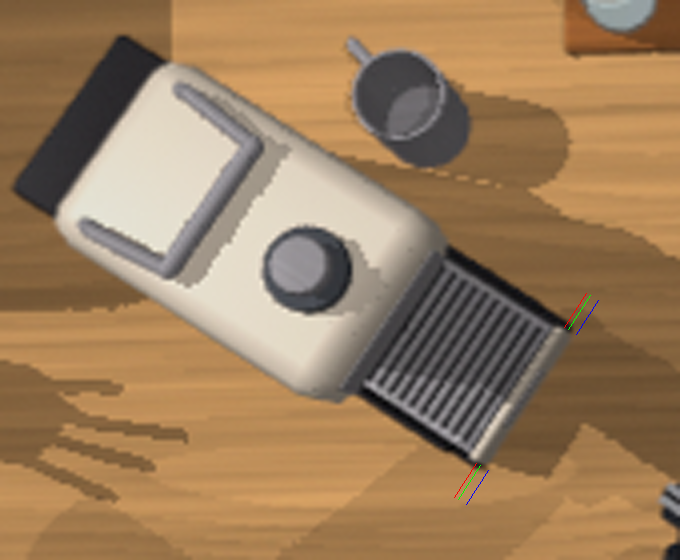

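The drawer looks nearly flush with the base, and it took 22 N without moving. The overlay leaves about 3 mm open, though, so I'll check numerically in both views.

Run:
```python
from h import *
np.set_printoptions(precision=4,suppress=True)
F={c:grab_frame(c) for c in('top','side')};save(F['side'],'side3.png')
T=lambda x,y:((x+.5)/4-.5+70,(y+.5)/4-.5+100)
c,s=np.cos(ma),np.sin(ma)
def mf(P): d=P[:2]-[mx,my];return np.array([c*d[0]+s*d[1],-s*d[0]+c*d[1]])
for n,q,z in (('old front',(645,382),.05),('old front',(560,513),.05),('old gridrear',(475,280),.05),('old gridrear',(393,402),.05),('new front',(571,333),.05),('new front',(485,465),.05),('base',(570,328),.009),('base',(482,465),.009),('plunger',(298,264),.299),('collar?',(307,269),.287),('tankL',(15,188),.25),('tankR',(122,37),.25)):
    print(n,mf(at_z(F['top'],T(*q),z)))
b=cv2.resize(cv2.imread('pics/side3.png')[60:210,205:325],None,fx=4,fy=4,interpolation=cv2.INTER_CUBIC)
a=cv2.resize(cv2.imread('pics/side0.png')[60:210,205:325],None,fx=4,fy=4,interpolation=cv2.INTER_CUBIC)
f=F['side']
for t,col in ((0,(0,0,255)),(.006,(255,0,0))):
  for y in (-.058,.058):
    for z in (.05,.009):
      P=tuple(int(v) for v in (proj(f,M(-.15-t,y,z))-[205,60]+.5)*4-.5);cv2.circle(b,P,2,col,-1)
P=tuple(int(v) for v in (proj(f,M(-.15,-.065,0))-[205,60]+.5)*4-.5);cv2.circle(b,P,2,(0,255,0),-1);cv2.circle(a,P,2,(0,255,0),-1)
cv2.imwrite('pics/c7.png',np.hstack([b[150:600,:400],a[150:600,:400]]))
```

```text
old front [-0.2212 -0.0555]
old front [-0.2204  0.0561]
old gridrear [-0.0751 -0.0527]
old gridrear [-0.0739  0.0535]
new front [-0.1561 -0.0571]
new front [-0.1557  0.0561]
base [-0.1449 -0.0613]
base [-0.1453  0.0602]
plunger [-0.0557 -0.0002]
collar? [-0.057  -0.0002]
tankL [0.1348 0.053 ]
tankR [ 0.1338 -0.0581]
```

View pics/c7.png

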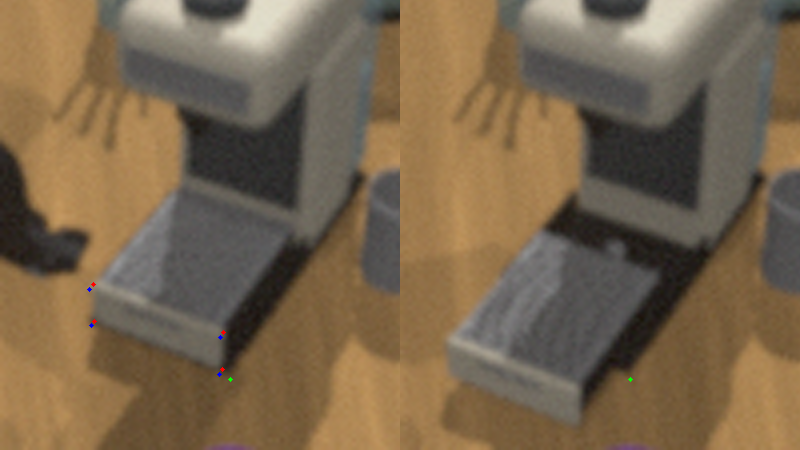

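The side view shows the panel at or inside the home marks, while the top view reads about 5 mm out. The first stop came 12.6 mm earlier, which matches the catch onset at 14 mm. One more firm push at a new contact height should settle it.

Run:
```python
from h import *
def mxx(): s=get_state()['position'];return (s-np.array([mx,my,0]))@[np.cos(ma),np.sin(ma),0]
move_l(M(-.15-.045,0,.03),.2); print(mxx())
print(move_l(M(-.15+.004,0,.03),.02,until_force=7)); st();print(mxx())
print(move_l(M(-.15+.006,0,.03),.012,until_force=33)); st();print(mxx())
print(move_l(M(-.15+.006,0,.03),.012,until_force=33)); st();print(mxx())
move_l(M(-.15-.06,0,.05),.15)
move_l(M(-.15-.15,0,.22),.25); st()
f=grab_frame('top'); g=grab_frame('side'); save(f,'top4.png')
for n,i,j in (('top','top3.png',f['img']),('side','side3.png',g['img'])):
    a=cv2.imread('pics/'+i)
    if n=='top':w=(slice(160,225),slice(160,216))
    else: w=(slice(110,160),slice(225,280))
    A=[cv2.cvtColor(k,cv2.COLOR_BGR2GRAY)[w].astype(np.float32) for k in (a,j[:,:,::-1].copy())]
    print(n,cv2.phaseCorrelate(*A),np.abs(A[0]-A[1]).mean())
```

```text
-0.19504577924104738
True
t 16.1 p [0.5425 0.101  0.0294] f [-0.7 -1.3  0.3] gap 0.004 q [-0.25  0.48 -0.8   0.07  0.56  1.98]
-0.15753899340871078
True
t 16.7 p [0.5425 0.1011 0.0286] f [-2.3 -3.3  2.8] gap -0.001 q [-0.25  0.48 -0.8   0.07  0.55  1.99]
-0.1574745300534408
True
t 17.2 p [0.5425 0.101  0.0278] f [-1.3 -3.3  2.2] gap -0.001 q [-0.24  0.48 -0.8   0.07  0.54  1.99]
-0.15753938561399955
t 18.6 p [ 0.4633 -0.0169  0.219 ] f [-1.2  0.   0.2] gap 0.003 q [-0.58  0.11 -0.65  0.81  0.58  1.6 ]
top ((-0.0542507424034433, -0.04310879336129858), 0.9699322788803666) 0.9346154
side ((0.04764967527726327, -0.06999569615158308), 1.0126617075602213) 2.4036365
```

Firm pushes of up to 33 N end at the same point, so the drawer is home against its stop. Now the cup pick.

Run:
```python
from h import *
let_go()
rs=rot(rad(12),rad(40)); z=rs.as_matrix()[:,2]
g=np.array([cx,cy,.045])+.021*z
a=g-.12*z; 
s=get_state()['position']
rv=best(a,rs); np.save('rv.npy',rv)
move_l([s[0],s[1],.30],.25); movep(a+[0,0,.12],rv); st()
move_l(a,.2); st()
f=[grab_frame(c) for c in('top','side')]
print(move_l(g,.1,until_force=8)); st()
save(grab_frame('side'),'side5.png');save(grab_frame('top'),'top5.png')
grab(35); st()
A=[cv2.imread('pics/top5.png')[110:240,220:380],cv2.imread('pics/side5.png')[180:310,180:340]]
cv2.imwrite('pics/c8.png',cv2.resize(np.hstack(A),None,fx=2.5,fy=2.5,interpolation=cv2.INTER_CUBIC))
```

```text
t 20.9 p [ 0.5359 -0.2107  0.2278] f [-0.1 -0.4 -0.6] gap 0.998 q [-0.88  0.11 -0.86  0.11  0.75  2.25]
t 21.6 p [ 0.537  -0.2113  0.1093] f [ 0.3 -0.   0.2] gap 0.999 q [-0.88  0.37 -0.98 -0.29  0.75  2.25]
False
t 23.1 p [ 0.6261 -0.1925  0.0319] f [-0.1  0.7 -0.5] gap 1.003 q [-0.7   0.63 -0.9  -0.59  0.65  2.45]
t 23.5 p [ 0.6265 -0.1924  0.0323] f [-3.5 -0.1  4.7] gap 0.685 q [-0.7   0.63 -0.9  -0.59  0.65  2.45]
```

View pics/c8.png

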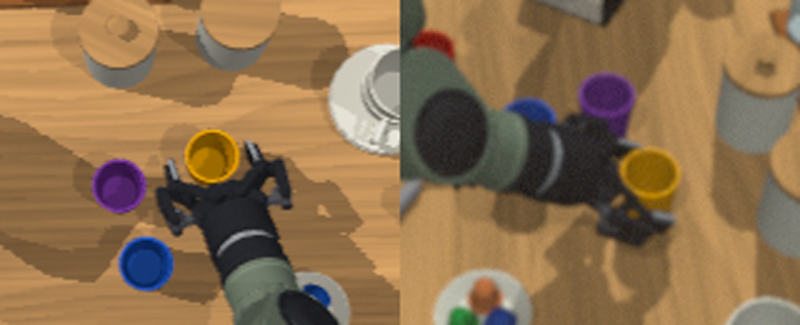

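The picture shows the cup between the pads, and the gap of 58 mm matches the cup's width there. Next: lift it, carry it upright and stop before the spout to measure.

Run:
```python
from h import *
from fit import yellow
np.set_printoptions(precision=4,suppress=True)
rv=np.load('rv.npy'); p=np.array(get_state()['position'])
r0=R.from_rotvec(rv); r1=R.from_euler('z',ma-rad(12))*r0
off0=p-np.array([cx,cy,0]); off=R.from_euler('z',ma-rad(12)).apply(off0)   # TCP minus cup foot
np.save('pl.npy',np.r_[off,r1.as_rotvec()])
move_l(p+[0,0,.03],.08); move_l(p+[0,0,.14],.2); st()
t=M(-.08-.16,0,.15)+off
move_l(t,.15,rot=r1.as_rotvec()); st()
t=M(-.08-.13,0,.062)+off; move_l(t,.15); st()
p=np.array(get_state()['position']); F={c:grab_frame(c) for c in('top','side')}
for c in F:
    k,l,s,ce=cv2.connectedComponentsWithStats(yellow(F[c])); print(c,[(s[i].tolist(),np.round(ce[i],1)) for i in range(1,k) if s[i,4]>60])
print('expected foot',p-off)
e=p-off
th=np.linspace(0,6.28,60)
for c in F:
    P=np.array([proj(F[c],(e[0]+.031*np.cos(t),e[1]+.031*np.sin(t),e[2]+.072)) for t in th]);print(c,'rim exp',P.min(0),P.max(0))
A=[F['top']['img'][120:270,150:280],F['side']['img'][70:220,190:320]]
cv2.imwrite('pics/c9.png',cv2.resize(np.hstack(A),None,fx=3,fy=3,interpolation=cv2.INTER_CUBIC)[:,:,::-1])
```

```text
t 24.8 p [ 0.6258 -0.192   0.171 ] f [ 0.  -0.2 -2.2] gap 0.687 q [-0.7   0.31 -0.82 -0.19  0.65  2.45]
t 26.7 p [0.5063 0.0455 0.1823] f [ 0.  -0.  -1.3] gap 0.679 q [-0.56  0.25 -0.78  0.5   0.87  1.62]
t 27.5 p [0.5229 0.0706 0.0946] f [-0.6 -0.1 -1.4] gap 0.684 q [-0.48  0.43 -0.86  0.16  0.87  1.73]
top [([468, 145, 32, 28, 685], array([483.9, 158.6])), ([202, 195, 24, 24, 434], array([213. , 206.4]))]
side [([227, 160, 17, 13, 149], array([236. , 165.2])), ([227, 182, 15, 8, 76], array([233.7, 185.4]))]
expected foot [0.5137 0.0571 0.0623]
top rim exp [201.1388 195.5471] [224.412  218.8542]
side rim exp [223.2034 158.6948] [244.8087 173.352 ]
```

View pics/c9.png

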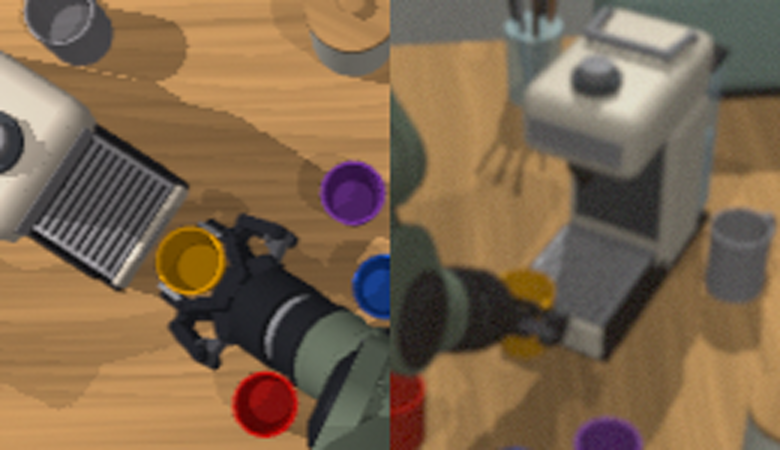

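The cup is held upright within about 1 px of where I expected it, 12 mm above grid height, with the drawer flush. Sliding in, lowering and releasing.

Run:
```python
from h import *
v=np.load('pl.npy');off=v[:3]
move_l(M(-.081,.001,.062)+off,.1); st()
print(move_l(M(-.081,.001,.044)+off,.015,until_force=3.5)); st()
print('foot z',get_state()['position'][2]-off[2])
F={c:grab_frame(c) for c in('top','side')}
A=[F['top']['img'][120:270,130:260],F['side']['img'][70:220,190:320]]
cv2.imwrite('pics/c10.png',cv2.resize(np.hstack(A),None,fx=3,fy=3,interpolation=cv2.INTER_CUBIC)[:,:,::-1])
```

```text
t 29.0 p [0.5932 0.1784 0.0942] f [ 1.1  0.  -1.3] gap 0.684 q [-0.19  0.47 -0.82 -0.15  0.78  2.15]
True
t 29.8 p [0.5935 0.179  0.0822] f [-0.5 -1.7  4.8] gap 0.682 q [-0.19  0.5  -0.83 -0.19  0.79  2.15]
foot z 0.04987447505182018
```

View pics/c10.png

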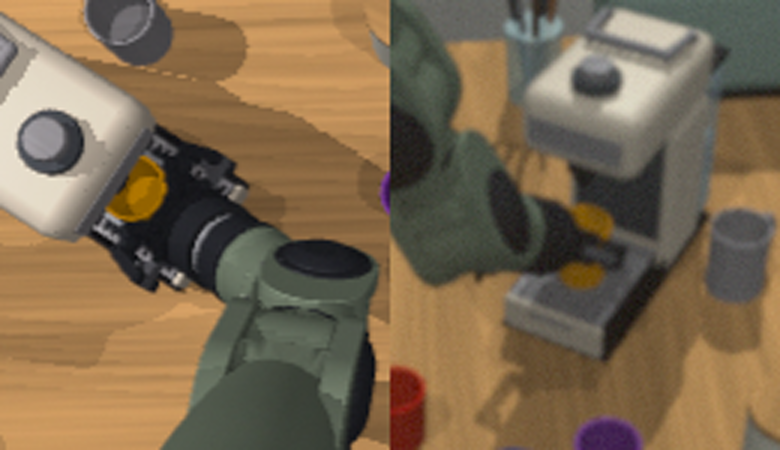

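Contact came at foot height 0.0499 m and the cup stands on the grid. Releasing and backing off. My picture views are used up, so I check the cup numerically.

Run:
```python
from h import *
from fit import yellow
from scipy.optimize import least_squares
np.set_printoptions(precision=4,suppress=True)
v=np.load('pl.npy');z=R.from_rotvec(v[3:]).as_matrix()[:,2]
let_go(); st()
p=np.array(get_state()['position']); move_l(p-.05*z,.06); move_l(p-.17*z,.2); st()
h=np.array([np.cos(ma),np.sin(ma),0]); move_l(p-.17*z-.05*h+[0,0,.18],.25); st()
f=grab_frame('side'); m=yellow(f); k,l,s,ce=cv2.connectedComponentsWithStats(m)
for i in range(1,k):
    if s[i,4]>60: print(s[i],ce[i])
i=max((i for i in range(1,k) if s[i,4]>60),key=lambda i:s[i,4]); B=np.r_[s[i,:2],s[i,:2]+s[i,2:4]]
th=np.linspace(0,6.28,80)
def bb(q):
    P=np.array([proj(f,(q[0]+r*np.cos(t),q[1]+r*np.sin(t),.05+zz)) for r,zz in((.031,.072),(.025,0)) for t in th]);return np.r_[P.min(0),P.max(0)]+.5
r=least_squares(lambda q:bb(q)-B,M(-.08,0,0)[:2]); d=r.x-[mx,my]
print('cup',r.x,'machine frame',[d@h[:2],d@[-h[1],h[0]]],'res',r.fun)
print([(d['centre'],d['score']) for d in tip_of('side','cup')], proj(f,np.r_[r.x,.05]), 'tray',[(d['centre'],d['score']) for d in tip_of('side','tray_front')],proj(f,M(-.15,0,.0295)))
```

```text
t 30.3 p [0.5923 0.1789 0.0809] f [-0.1 -0.1 -0.3] gap 1.001 q [-0.19  0.5  -0.83 -0.19  0.78  2.15]
t 32.0 p [0.5202 0.0706 0.1898] f [0.3 0.4 0.9] gap 0.999 q [-0.48  0.23 -0.78  0.44  0.87  1.73]
t 33.0 p [0.4921 0.0295 0.3687] f [-0.5  0.2 -0.3] gap 0.999 q [-0.61  0.03 -0.48  1.09  0.87  1.54]
[245 138  19  28 394] [253.6371 151.0685]
cup [0.5844 0.1672] machine frame [np.float64(-0.0792384773298431), np.float64(0.0018974440244430982)] res [-0.447  -0.3504  0.4476  0.2998]
[([248.2, 161.4], 0.98), ([194.1, 216.6], 0.83), ([265.3, 234.2], 0.77), ([231.2, 245.2], 0.76)] [253.7375 160.5792] tray [([243.6, 178.2], 0.97)] [244.0356 178.8037]
```

The cup is upright within half a pixel, at machine frame (-79, +2) mm, under the spout. The drawer is home. Now the plunger.

Run:
```python
from h import *
grab(30)
rs=rot(ma,rad(90)); a=M(-.055,0,.37); s=get_state()['position']
move_l([s[0],s[1],.42],.2)
rv=best(M(-.055,0,.42),rs)
movep(M(-.055,0,.42),rv); st()
move_l(M(-.055,0,.315),.15); st()
print(move_l(M(-.055,0,.28),.02,until_force=1.8)); st()
print(move_l(M(-.055,0,.28),.015,until_force=18)); st()
sleep(.3); st()
```

```text
t 35.2 p [0.599  0.1864 0.4185] f [-0.6 -1.6 -0.3] gap 0.001 q [ 0.18  0.46  0.47  1.59 -0.    2.34]
t 36.0 p [0.5998 0.1854 0.3162] f [-0.5  0.7  0.6] gap -0.002 q [0.18 0.44 0.19 1.32 0.   2.34]
True
t 37.0 p [0.5993 0.1863 0.2971] f [0.7 0.2 2.5] gap 0.003 q [0.18 0.45 0.16 1.28 0.   2.34]
True
t 37.6 p [0.5994 0.1863 0.2915] f [-1.7 -0.8  6.4] gap 0.001 q [ 0.18  0.45  0.14  1.26 -0.    2.34]
t 37.9 p [0.5994 0.1863 0.2915] f [-1.2 -0.4  6. ] gap 0.000 q [ 0.18  0.45  0.14  1.26 -0.    2.34]
```

It reached 18 N, but the hold relaxed to 6 N, slightly short of the 7 N that holds it at the stop. I'll press on until it is firmly at the stop, then release.

Run:
```python
from h import *
print(move_l(M(-.055,0,.284),.012,until_force=22)); st()
s=get_state()['position']
try: move_l([s[0],s[1],s[2]-.0015],.01)
except Exception as e: print(e)
st(); sleep(.4); st()
move_l(M(-.055,0,.30),.03); st()
move_l(M(-.055,0,.40),.15); st()
# clear of the machine and check
s=np.array(get_state()['position']);h=np.array([np.cos(ma),np.sin(ma),0])
move_l(s-.2*h+[0,0,.02],.25); st()
from fit import yellow
F={c:grab_frame(c) for c in('top','side')}
k,l,t,ce=cv2.connectedComponentsWithStats(yellow(F['side']));print([t[i].tolist() for i in range(1,k) if t[i,4]>60])
for c,o in (('top','top0.png'),('side','side0.png')):
    a=cv2.imread('pics/'+o)[:,:,::-1].astype(int);d=(np.abs(a-F[c]['img']).max(2)>45).astype(np.uint8)
    k,l,t,ce=cv2.connectedComponentsWithStats(cv2.morphologyEx(d,cv2.MORPH_OPEN,np.ones((3,3))));print(c,'changed',[t[i].tolist() for i in range(1,k) if t[i,4]>12])
# plunger region vs before
w={'top':(slice(150,182),slice(130,164)),'side':(slice(85,105),slice(248,270))}
for c,o in (('top','top0.png'),('side','side3.png')): print(c,np.abs(cv2.imread('pics/'+o)[:,:,::-1].astype(int)-F[c]['img'])[w[c]].mean())
print(tip_of('side','brew_top')[:2],proj(F['side'],M(-.055,0,.299)),[d['centre'] for d in tip_of('side','tray_front')])
```

```text
True
t 38.4 p [0.5994 0.1863 0.2915] f [-1.8 -0.1  6. ] gap 0.001 q [ 0.18  0.44  0.14  1.26 -0.    2.34]
t 38.6 p [0.5994 0.1863 0.291 ] f [-0.8 -0.7  9. ] gap -0.003 q [ 0.18  0.44  0.13  1.26 -0.    2.34]
t 39.0 p [0.5994 0.1863 0.2911] f [-2.5 -0.1  8.8] gap 0.002 q [ 0.18  0.44  0.13  1.26 -0.    2.34]
t 39.5 p [0.5989 0.1862 0.2991] f [-0.7  0.   1.4] gap -0.003 q [ 0.18  0.44  0.15  1.28 -0.    2.34]
t 40.3 p [0.5991 0.1863 0.3989] f [-0.3  0.2  0.2] gap 0.003 q [ 0.18  0.44  0.4   1.53 -0.    2.34]
t 41.3 p [0.4887 0.0203 0.4184] f [ 0.4 -1.   0.5] gap 0.000 q [-0.11  0.15  0.05  1.46  0.    2.05]
[[245, 138, 19, 28, 396]]
top changed [[19, 108, 215, 276, 33881], [179, 116, 4, 4, 15], [160, 121, 8, 11, 73], [169, 122, 14, 15, 136], [136, 131, 6, 5, 23], [294, 162, 40, 29, 781], [211, 172, 15, 19, 190], [25, 176, 5, 4, 19], [21, 181, 11, 10, 74], [26, 186, 18, 23, 261], [20, 190, 8, 6, 33], [20, 197, 5, 3, 15], [221, 196, 5, 5, 21], [169, 199, 13, 9, 47], [20, 202, 6, 4, 22], [288, 319, 224, 65, 8682], [172, 322, 72, 62, 3199]]
side changed [[10, 0, 21, 21, 327], [193, 0, 48, 88, 2628], [51, 6, 14, 13, 113], [68, 17, 18, 16, 216], [77, 77, 17, 11, 119], [31, 83, 32, 8, 176], [39, 89, 90, 74, 4388], [242, 139, 21, 27, 407], [0, 177, 12, 10, 72], [218, 176, 9, 8, 45], [219, 179, 30, 17, 161], [256, 182, 5, 7, 26], [251, 190, 5, 6, 25], [0, 223, 71, 161, 5193], [269, 240, 22, 31, 530], [171, 332, 44, 52, 1458]]
top 66.95496323529412
side 24.491666666666667
[{'centre': [258.2, 94.4], 'score': 0.5}] [259.24460144  90.23048541] [[240.0, 178.6], [321.4, 228.3], [256.0, 163.8]]
```

The plunger travelled 299.1 to 291.0 mm with about 9 N held at the stop, then followed the finger back up to 299. The side view shows no change at the jug, the look-alikes or the other objects. The top-view differences are the arm and its shadow.

```bash
python3 -c "
from h import *
sign_off(); st()"
```

```text
the job is handed in; nothing more can be done
the job is handed in; nothing more can be done
```

I did all three steps in the order asked and handed the job in at about 41 s: drawer home, yellow cup on the grid, plunger pressed and released.

- **Drawer:** I pushed it in slowly, and the last pushes of up to 33 N moved it no further, so it is against its stop. Two checks disagreed: my corner reading in the top view put the panel about 5 mm out, while the side view and the force test said home. I went with those. I could not observe the click directly.
- **Cup:** It touched the grid at a foot height of 49.9 mm. After release the side view showed it upright within about 0.5 px, about 2 mm from the spout axis. It had not moved after the brew press.
- **Plunger:** The press covered 8 mm down to the stop, held at about 9 N, and the plunger followed the finger back up. My first press relaxed to about 6 N just short of the full stop, so I pressed on from there without lifting. The before-and-after picture comparison at the plunger gave no usable result, because the arm or its shadow probably covered that area in the top view.
- **Other things:** The side view showed no change at the jug, the look-alike cups or the canisters. The top view did change around the jug, which I put down to the arm or its shadow. I had used up my 12 picture views, so these final checks were numerical only.

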